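# Turn the bread inspection stand to the crust reader

### The arm

A 6-joint arm with a two-finger parallel gripper is mounted at the origin on the work surface. World frame = base frame: x ahead of the robot, y to its left, z up, the work surface at z = 0. Lengths are in mm, angles in degrees, forces in N, time in s.
With the tool pointing down it reaches from about 325 to 775 mm from the base axis. Payload 9.3 kg.
Tool frame: the origin (TCP) lies between the finger pads; the fingertips stand 22 mm ahead of it and the grasp point (between the pads) lies 3 mm ahead of it; z points along the fingers, y is the line along which they close (so a half turn about z gives the same grasp; the last joint's range is limited). The gripper opens to 85 mm and grips with 20 to 120 N. Pads are 22 mm wide; open, the fingers measure 114 mm over their backs; the gripper's body (76 mm by 85 mm) begins 54 mm behind the grasp point. The pads swing forward as they close: fully open they stand 13 mm farther back than shut.
Start: joints at [58.522, 14.817, 1.232, 76.415, 0, 81.257], TCP at [212.559, 507.263, 253.279] pointing down, gripper open.
Joint ranges: [-174.27, 174.27], [-52.1, 104.24], [-59.71, 78.15], [-110.17, 111.67], [-87.03, 83.33], [-180, 180]. Speed limits (degrees/s): [127.2, 127.2, 159.86, 180, 180, 180].

### API

Orientations are given as a 3x3 rotation matrix whose columns are the frame's x, y, z axes.
In Python, from station import * gives the robot as it stands.
- The arm moves only by the tool move_arm, never from a script. Its argument "series" is a list of rows, each a list of 4 numbers: the shift along the tool's x, y, z in m, then the turn about the tool's z in degrees. A call has exactly 5 rows; each row shifts and turns the commanded pose from where the row before left it, along the tool's axes as they then stand; what a row does not reach is not made up. A row lasts 1/8 s, in which the tool goes at most 62.5 mm and 10.7 degrees, less where a joint would pass 70% of its speed; a pose out of reach is approached as far as the arm can. A call is refused whole if a number of a shift passes 0.0625 or a number of a turn 10.7, either way. A call with a gripper value outside its range is refused whole. "jaw" is the opening, from -1 (shut) to 1 (fully open), so that 0 is half open, set as the call begins (left out, the last holds). The fingers move at their own pace and stop on an object; "squeeze" is the grip in N (left out, the last holds). Time passes only in rows, so rows that do not move let the fingers close, or fill a call up. It gives the time, the measured TCP pose, the force, the opening and the grip force at its end, in the units of the state.
- sense(): the state, without advancing time (a new reading comes with each control period).
- snapshot(name): name is "scene" or "top" or "wrist"; returns (picture, depth): 480x640x3 uint8, red, green, blue; 480x640 float32, mm along the optical axis (not along the pixel's ray), 0 where there is no reading.
- camera_info(name): a dict with "camera_matrix" (3x3 intrinsics, pixels), "dist_coeffs" ([k1, k2, p1, p2, k3] as OpenCV has them; the pictures are not rectified), "camera_from_world" (4x4, takes a point from world to camera coordinates). Camera axes: x right, y down, z forward; pixel columns grow to the right and rows downward; lengths in mm; the calibration is good to about 2 mm. A picture is of the moment at which its call begins: read the wrist's pose just before it. camera_info takes no time and is no camera call; for the wrist camera it gives the pose at the moment of the call.
- close_job(): hands the job in; it is judged then, once.
The state is a dict: "time": time; "joints": joint angles; "dq": joint speeds; "tau": joint torques, N m; "position": TCP position; "orientation": TCP orientation; "wrist_force": force on the tool from outside, world axes, zero at the start; "ft_torque": the same for the moment, N m; "opening": opening from 0.0 (shut) to 1.0 (fully open); "grip_force": force on a finger pad.
Only numpy, scipy, OpenCV 4.12 (cv2) and the standard library are available. Lean on these libraries where they do the work, as an engineer would, in place of code of your own. Each camera call takes 0.05 s, during which the arm holds its last target. There are 200 camera calls.

### The job

Turn the revolving stand by gently pushing the pins on its rim with closed fingers, without gripping them, until the ring-shaped roll is centred in front of the lens of the grey reader at the stand's front. Do not touch, lift or spill any of the rolls, leave everything else on the table where it is, then let go of the stand and leave it at rest.

Things in the scene. Friction and masses are not known exactly. Their poses are not given: they have to be found in the camera images.
- stand: fixed foot of the revolving stand; origin on the table under the turning axis. A round aluminium deck, 300 mm across, 14 mm thick, top 66 mm above the table, turns on it. The foot's own -x axis is its front: a grey box (crust reader, 70 mm wide, 105 mm high, 181 to 227 mm from the axis) stands there and does not turn. Front turned up to 0.5 rad from facing the robot
- lens (a point): middle of the reader's round lens, which looks at the deck: 175 mm out from the turning axis along the stand's front, 80 mm above the table
- deck (a joint): angle of the deck relative to the foot, rad, growing counter-clockwise from above. Turns freely many turns either way against light friction (about 1.5 N at the rim), and stops within a few mm when let go; loose rolls on it ride along
- pin0 (a point): top end (116 mm above the table) of one of six equal upright steel push pins, 14 mm thick and 50 mm tall, standing on the deck's rim 138 mm from the turning axis, 60 degrees apart; they turn with the deck. The others lie at 60 degree steps round the axis from this one
- ring_roll_c (a point): ring-shaped roll with a hole in its middle (like a bagel), 74 mm across, 25 mm high, hole 24 mm; the one to be presented; the point is its centre, half-way up. Brown crust, lies loose on the deck about 68 mm from the turning axis, inside the pins; the four rolls' places are mixed each time
- round_roll_c (a point): plain domed round roll, 70 mm across, 41 mm high; the point is its centre, half-way up. Brown crust, lies loose on the deck about 68 mm from the turning axis, inside the pins; the four rolls' places are mixed each time
- long_roll_c (a point): long narrow roll, 76 x 36 mm, 34 mm high, slashed across the top; the point is its centre, half-way up. Brown crust, lies loose on the deck about 68 mm from the turning axis, inside the pins; the four rolls' places are mixed each time
- square_roll_c (a point): square roll, 58 x 58 mm, 36 mm high, with a cross on top; the point is its centre, half-way up. Brown crust, lies loose on the deck about 68 mm from the turning axis, inside the pins; the four rolls' places are mixed each time
- brush: hand brush, 190 mm long, lying loose on the table left of the stand; origin at its underside
- scraper: dough scraper, 110 x 85 mm steel blade with a 100 mm white round handle on one edge, lying loose on the table right of the stand; origin under the blade's middle
- probe: white pocket thermometer with a steel spike, 175 mm long, lying loose on the table; origin under its 70 mm case
- jar: clear jar with steel lid, 70 mm across, 100 mm high, loose; origin under its middle
- tin: dark loaf tin, 200 x 100 x 75 mm, open top, loose; origin under its middle
- ring_roll: the ring roll as a whole; origin under its middle
- round_roll: the round roll as a whole; origin under its middle
- long_roll: the long roll as a whole; origin under its middle
- square_roll: the square roll as a whole; origin under its middle
There are look-alikes about, which are no part of the job. What is shaped like the long_roll but yellow is not meant. What is shaped like the ring_roll but black is not meant.

How it is judged (in metres and radians):
At the end, for the whole second after the job is handed in: the ring-shaped roll's centre lies on the line from the turning axis to the lens, within 10 mm sideways, on the reader's side (45 to 100 mm from the axis); the deck is at rest (under 0.05 rad/s); all four rolls lie flat on the deck, with their centres within 110 mm of the axis (y of ring_roll_c in the frame of stand between -0.01 and 0.01 m and x of ring_roll_c in the frame of stand between -0.1 and -0.045 m and velocity of joint deck between -0.05 and 0.05 rad/s and horizontal distance between each of ring_roll_c, round_roll_c, long_roll_c, square_roll_c and stand below 0.11 m and height (world z) of ring_roll_c between 0.0705 and 0.0865 m and angle between each of ring_roll_c, round_roll_c, long_roll_c, square_roll_c's own z axis and vertical below 0.2 rad and height (world z) of round_roll_c between 0.0785 and 0.0945 m and height (world z) of long_roll_c between 0.075 and 0.091 m and height (world z) of square_roll_c between 0.076 and 0.092 m); the robot touches nothing.
It fails at once if the robot touches a roll (contact force between any of the fingers, the arm and ring_roll above 0.5 N or contact force between any of the fingers, the arm and round_roll above 0.5 N or contact force between any of the fingers, the arm and long_roll above 0.5 N or contact force between any of the fingers, the arm and square_roll above 0.5 N).
It fails at once if a roll is lifted or falls from the deck (12 mm up or down) (height (world z) of ring_roll_c above 0.0905 m or height (world z) of ring_roll_c below 0.0665 m or height (world z) of round_roll_c above 0.0985 m or height (world z) of round_roll_c below 0.0745 m or height (world z) of long_roll_c above 0.095 m or height (world z) of long_roll_c below 0.071 m or height (world z) of square_roll_c above 0.096 m or height (world z) of square_roll_c below 0.072 m).
It fails at once if a roll is tipped (0.4 rad) (angle between any of ring_roll_c, round_roll_c, long_roll_c, square_roll_c's own z axis and vertical above 0.4 rad).
It fails at once if the stand is gripped or pushed roughly (over 35 N) (contact force between the fingers and stand above 35 N).
It fails at once if another thing on the table is moved more than 30 mm (distance of any of brush, scraper, probe, jar, tin from where it was at the start of the episode above 0.03 m).
It also fails if it takes over 64 s, if anything falls off the work surface, if the arm or the gripper's body presses on something with over 40 N, if the wrist force passes 120 N, or if a joint passes its speed limit or range.

## Working session

There is one attempt and no reset: what is moved stays moved. The work goes in short steps, Python scripts to look and compute and a tool call to move; the robot and the scene stay as the last step left them, time stands still between calls to the robot, and variables do not carry over. Pictures are saved under pics/ and viewed, at most 10 in all, crops included, and the job is handed in when it is done.

Besides the shell and the picture viewer there is one more tool, called after "Emit:" as name([rows], argument=value, ...), one row to a line, values as JSON. move_arm: Moves the arm, as the interface text tells. Its arguments: {"type":"object","properties":{"series":{"type":"array"},"jaw":{"type":"number"},"squeeze":{"type":"number"}},"required":["series"]}

```bash
mkdir -p pics; python3 - <<'E'
from station import *
import cv2,numpy as np
s=sense();print(s['time'],s['position'],s['orientation'])
for n in("top","scene"):
    p,d=snapshot(n);np.savez(f"pics/{n}0.npz",p=p,d=d);cv2.imwrite(f"pics/{n}0.png",p[:,:,::-1])
    c=camera_info(n);print(n,c)
E
```

```text
0.0 [212.42075298 507.05490979 252.66229129] [[-9.22297676e-01  3.86479613e-01 -7.10828434e-04]
 [ 3.86480207e-01  9.22296994e-01 -1.14195272e-03]
 [ 2.14253484e-04 -1.32794146e-03 -9.99999095e-01]]
top {'camera_matrix': array([[550.47696442,   0.        , 325.00182369],
       [  0.        , 550.47696442, 240.62079519],
       [  0.        ,   0.        ,   1.        ]]), 'dist_coeffs': array([0.00647946, 0.        , 0.        , 0.        , 0.        ]), 'camera_from_world': array([[-9.83443517e-03, -9.99774344e-01,  1.88293589e-02,
        -4.85838965e+01],
       [-9.91734919e-01,  7.34289217e-03, -1.28093451e-01,
         5.57400528e+02],
       [ 1.27926284e-01, -1.99334594e-02, -9.91583341e-01,
         1.50078162e+03],
       [ 0.00000000e+00,  0.00000000e+00,  0.00000000e+00,
         1.00000000e+00]])}
scene {'camera_matrix': array([[435.39932214,   0.        , 320.97099283],
       [  0.        , 435.39932214, 240.31058495],
       [  0.        ,   0.        ,   1.        ]]), 'dist_coeffs': array([0.00975922, 0.        , 0.        , 0.        , 0.        ]), 'camera_from_world': array([[ 6.36456591e-01,  7.71177626e-01, -1.44248742e-02,
        -2.90857917e+02],
       [ 6.61165773e-01, -5.55103649e-01, -5.04697692e-01,
        -3.31695811e+02],
       [-3.97218869e-01,  3.11680939e-01, -8.63175627e-01,
         1.51545045e+03],
       [ 0.00000000e+00,  0.00000000e+00,  0.00000000e+00,
         1.00000000e+00]])}
```

View pics/top0.png

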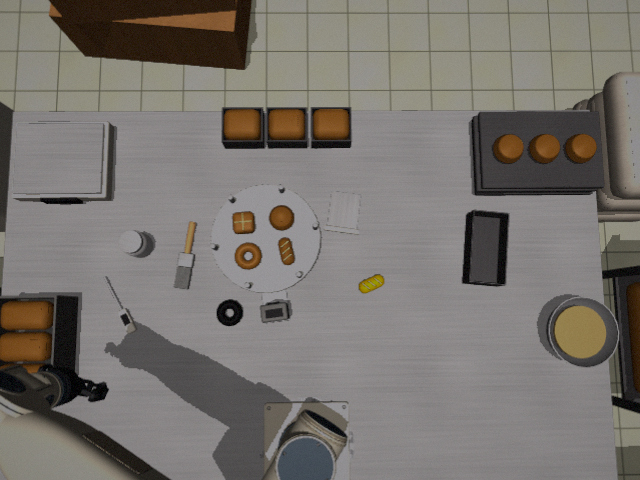

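View pics/scene0.png

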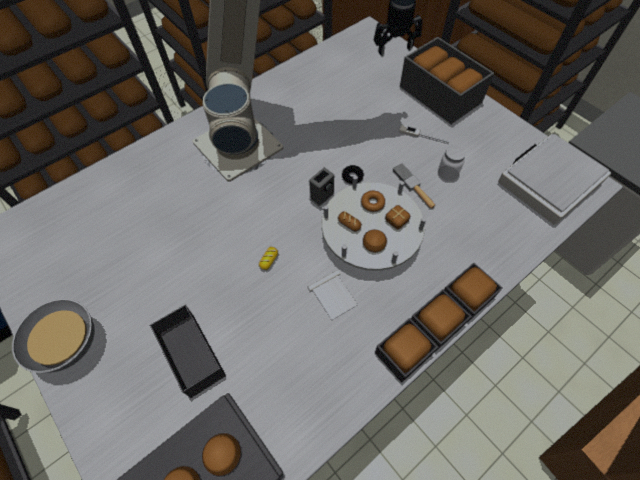

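```bash
cat > h.py <<'E'
import numpy as np,cv2
from station import *
def cloud(n,d,c):
    K=c['camera_matrix'];T=np.linalg.inv(c['camera_from_world'])
    v,u=np.mgrid[0:480,0:640]
    q=cv2.undistortPoints(np.stack([u,v],-1).reshape(-1,1,2).astype(float),K,c['dist_coeffs']).reshape(480,640,2)
    P=np.dstack([q*d[...,None],d])@T[:3,:3].T+T[:3,3]
    P[d<=0]=np.nan
    return P
def ray(n,uv,z,c):
    T=np.linalg.inv(c['camera_from_world'])
    q=cv2.undistortPoints(np.array(uv,float).reshape(-1,1,2),c['camera_matrix'],c['dist_coeffs']).reshape(-1,2)
    r=np.c_[q,np.ones(len(q))]@T[:3,:3].T
    return T[:3,3]+r*((z-T[2,3])/r[:,2])[:,None]
def circ(X):
    A=np.c_[2*X[:,:2],np.ones(len(X))];s=np.linalg.lstsq(A,(X[:,:2]**2).sum(1),rcond=None)[0]
    return s[0],s[1],np.sqrt(s[2]+s[0]**2+s[1]**2)
def measure(n,p,d,c,verbose=1):
    P=cloud(n,d,c);Z=P[...,2]
    near=np.hypot(P[...,0]-470,P[...,1]-60)<300
    m=((Z>55)&(Z<76)&near).astype(np.uint8)
    cs,_=cv2.findContours(m,cv2.RETR_EXTERNAL,cv2.CHAIN_APPROX_NONE)
    k=max(cs,key=cv2.contourArea).reshape(-1,2)
    h=cv2.convexHull(k).reshape(-1,2)
    o=ray(n,h,66,c);ci=circ(o);res=np.hypot(o[:,0]-ci[0],o[:,1]-ci[1])-ci[2]
    ci=circ(o[abs(res)<4]);out={'deck':ci}
    hsv=cv2.cvtColor(p,cv2.COLOR_RGB2HSV)
    R=np.hypot(P[...,0]-ci[0],P[...,1]-ci[1])
    br=((hsv[...,0]<22)&(hsv[...,1]>110)&(R<115)).astype(np.uint8)
    N,L,st,ce=cv2.connectedComponentsWithStats(br)
    for i in range(1,N):
        if st[i,4]>40:
            zz=np.nanpercentile(Z[L==i],90);w=ray(n,ce[i],zz-5,c)[0]
            hull=cv2.convexHull(np.argwhere(L==i))
            print('roll',ce[i].round(1),st[i],'ztop',zz.round(1),w.round(1),'fill',round(st[i,4]/cv2.contourArea(hull),2))
    t=((Z>85)&(Z<130)&(R>115)&(R<240)).astype(np.uint8)
    N,L,st,ce=cv2.connectedComponentsWithStats(t)
    for i in range(1,N):
        if st[i,4]>5:
            s=L==i;zt=np.nanpercentile(Z[s],90);q=P[s&(Z>zt-5)].mean(0)
            print('up',ce[i].round(1),st[i,4],'ztop',zt.round(1),q.round(1),'R',np.hypot(q[0]-ci[0],q[1]-ci[1]).round(1),'ang',np.degrees(np.arctan2(q[1]-ci[1],q[0]-ci[0])).round(1))
    print(n,'deck',np.round(ci,1));return ci
E
python3 - <<'E'
from h import *
for n in("top","scene"):
    f=np.load(f"pics/{n}0.npz");measure(n,f['p'],f['d'],camera_info(n))
p=np.load("pics/top0.npz")['p'][160:340,180:380]
cv2.imwrite("pics/c0.png",cv2.resize(p,None,fx=4,fy=3.3,interpolation=2)[:590,:,::-1])
E
```

```text
roll [281.3 217.5] [270 206  24  24 460] ztop 106.0 [612.1  64.7 101. ] fill 1.06
roll [243.2 222.5] [233 212  22  22 392] ztop 104.6 [599.4 166.6  99.6] fill 0.97
roll [286.1 251.1] [279 238  15  27 273] ztop 101.6 [521.9  52.1  96.6] fill 0.96
roll [247.6 255.6] [235 243  26  26 475] ztop 93.2 [511.4 155.4  88.2] fill 0.92
up [280.3 187.8] 33 ztop 117.3 [693.   66.9 114.8] R 137.1 ang -18.3
up [229.8 197.8] 33 ztop 118.0 [665.8 202.9 115.9] R 138.7 ang 42.1
up [315.1 225.3] 28 ztop 119.6 [589.6 -25.6 118.7] R 138.2 ang -78.8
up [212.8 246.3] 34 ztop 116.8 [535.3 245.9 115.4] R 138.8 ang 101.4
up [299.  274.1] 24 ztop 117.9 [458.9  17.9 116.1] R 138.8 ang -138.5
up [246.7 284.9] 26 ztop 118.2 [431.9 155.2 116.9] R 138.6 ang 160.9
up [273.3 311.5] 493 ztop 109.2 [361.1  85.6 107.1] R 203.2 ang -173.1
top deck [562.8 109.9 149.6]
roll [372.8 200.6] [362 191  23  20 329] ztop 91.7 [517.  150.   86.7] fill 0.94
roll [397.3 216.8] [386 206  24  23 341] ztop 103.2 [608.3 158.3  98.2] fill 1.04
roll [349.2 221.2] [339 212  22  19 228] ztop 100.1 [530.3  45.4  95.1] fill 1.0
roll [374.4 240.4] [363 230  23  22 390] ztop 105.0 [624.3  54.5 100. ] fill 1.05
up [321.2 179.2] 364 ztop 106.6 [362.   80.3 104.7] R 205.2 ang -173.1
up [354.  180.1] 42 ztop 115.8 [433.4 148.8 115.2] R 139.4 ang 161.7
up [401.3 185.5] 43 ztop 115.8 [537.6 243.4 114.5] R 141.3 ang 101.5
up [325. 210.] 41 ztop 114.9 [460.9  15.2 114.1] R 138.0 ang -139.4
up [423.  221.8] 41 ztop 116.9 [668.9 198.2 115.1] R 139.1 ang 42.1
up [343.2 249.1] 45 ztop 116.1 [590.9 -29.4 115. ] R 136.6 ang -79.4
up [394.3 255.6] 43 ztop 116.1 [694.4  61.7 114.4] R 135.7 ang -18.6
scene deck [565.7 104.9 150.6]
```

View pics/c0.png

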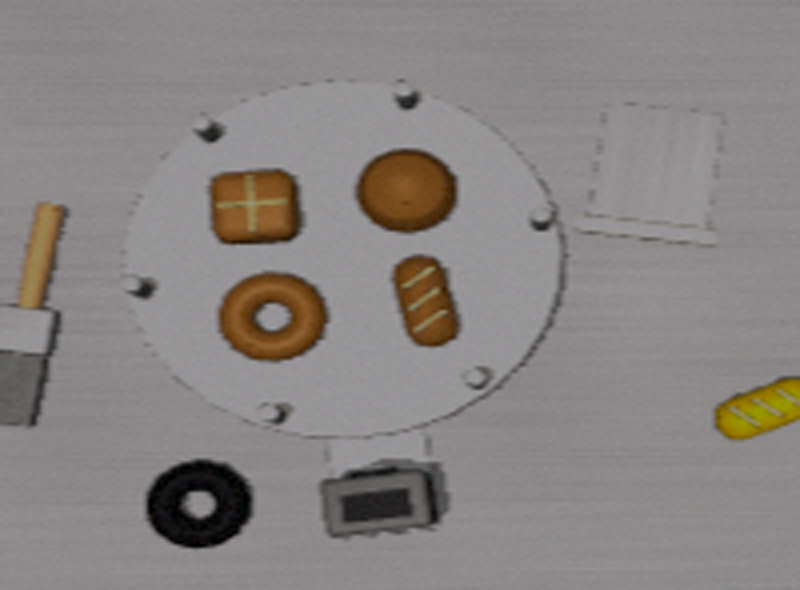

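Emit:
move_arm([
  [-0.043,-0.01,0.004,0],
  [-0.043,-0.01,0.004,0],
  [-0.043,-0.01,0.004,0],
  [-0.043,-0.01,0.004,0],
  [-0.043,-0.01,0.004,0],
], jaw=-1, squeeze=20)

```text
time: 0.72
position: [392.5, 377.0, 232.9]
orientation: [[-0.922, 0.386, -0.0], [0.386, 0.922, -0.0], [0.0, -0.0, -1.0]]
wrist_force: [0.6, 0.5, 0.4]
opening: -0.002
grip_force: 0.0
```

Emit:
move_arm([
  [-0.043,-0.01,0.004,0],
  [-0.043,-0.01,0.004,0],
  [-0.043,-0.01,0.004,0],
  [-0.043,-0.01,0.004,0],
  [-0.043,-0.01,0.004,0],
])

```text
time: 1.35
position: [571.5, 247.8, 212.8]
orientation: [[-0.922, 0.387, -0.001], [0.387, 0.922, -0.0], [0.001, -0.0, -1.0]]
wrist_force: [0.2, 0.6, -0.7]
opening: -0.002
grip_force: 0.0
```

Emit:
move_arm([
  [0,0,0,-10],
  [0,0,0,-10],
  [0,0,0,0],
  [0,0,0,0],
  [0,0,0,0],
])

```text
time: 1.98
position: [570.4, 249.0, 213.3]
orientation: [[-0.999, 0.05, -0.0], [0.05, 0.999, -0.0], [0.0, -0.0, -1.0]]
wrist_force: [-0.4, -0.2, 0.4]
opening: -0.005
grip_force: 0.0
```

```bash
python3 - <<'E'
from h import *
c=camera_info("wrist");p,d=snapshot("wrist");cv2.imwrite("pics/w1.png",p[:,:,::-1])
P=cloud("w",d,c);Z=P[...,2]
t=((Z>85)&(Z<130)).astype(np.uint8)
N,L,st,ce=cv2.connectedComponentsWithStats(t)
for i in range(1,N):
    if st[i,4]>60: s=L==i;print(ce[i].round(),st[i,4],np.nanpercentile(Z[s],95).round(1),P[s&(Z>np.nanpercentile(Z[s],90)-5)].mean(0).round(1))
E
```

```text
[146.  34.] 1107 117.1 [433.3 153.7 115.7]
[183. 165.] 6527 91.8 [511.2 156.3  89.8]
[ 41. 190.] 5365 101.3 [523.   53.5  98.8]
[609. 204.] 4981 101.4 [552.5 454.5 100.1]
[309. 198.] 466 116.9 [535.5 244.1 115.9]
[216. 284.] 5338 103.5 [600.3 168.2 101.5]
[ 92. 304.] 5358 106.3 [614.3  66.9 104.1]
[104. 397.] 745 116.6 [692.   65.4 115.2]
```

View pics/w1.png

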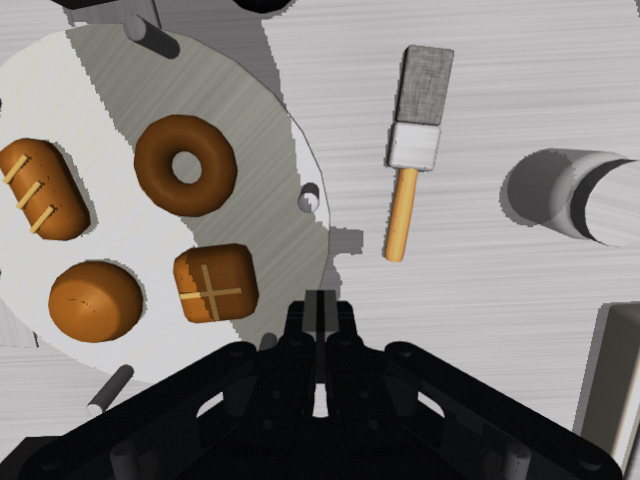

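Emit:
move_arm([
  [0,0,0.025,0],
  [0,0,0.025,0],
  [0,0,0.025,0],
  [0,0,0.025,0],
  [0,0,0,0],
])

```text
time: 2.65
position: [569.5, 248.7, 111.7]
orientation: [[-0.999, 0.048, -0.003], [0.048, 0.999, -0.001], [0.003, -0.001, -1.0]]
wrist_force: [-0.1, -0.4, 0.4]
opening: 0.001
grip_force: 0.0
```

Emit:
move_arm([
  [0.003,0,0,0],
  [0.003,0,0,0],
  [0.003,0,0,0],
  [0.003,0,0,-1],
  [0.003,0,0,-1],
])

```text
time: 3.28
position: [555.3, 249.5, 113.5]
orientation: [[-1.0, 0.012, 0.0], [0.012, 1.0, 0.0], [-0.0, 0.0, -1.0]]
wrist_force: [1.0, 0.2, -0.5]
opening: -0.0
grip_force: 0.0
```

Emit:
move_arm([
  [0.003,0,0,-3],
  [0.003,-0.0005,0,-3],
  [0.004,0,0,-1.6],
  [0.004,0,0,-1.6],
  [0.004,0,0,-1.6],
])

```text
time: 3.9
position: [537.4, 247.4, 113.4]
orientation: [[-0.984, -0.176, 0.0], [-0.176, 0.984, -0.0], [-0.0, -0.0, -1.0]]
wrist_force: [0.6, 0.5, 0.5]
opening: -0.001
grip_force: 0.8
```

Emit:
move_arm([
  [0.004,0,0,-1.6],
  [0.004,0,0,-1.6],
  [0.004,0,0,-1.6],
  [0.004,0,0,-1.6],
  [0.004,0,0,-1.6],
])

```text
time: 4.53
position: [517.9, 242.8, 113.3]
orientation: [[-0.95, -0.312, 0.0], [-0.312, 0.95, -0.0], [0.0, -0.0, -1.0]]
wrist_force: [1.7, -0.3, 0.3]
opening: -0.003
grip_force: 0.8
```

Emit:
move_arm([
  [0.004,-0.0003,0,-1.6],
  [0.004,-0.0003,0,-1.6],
  [0.004,-0.0003,0,-1.6],
  [0.004,0,0,-1.6],
  [0.004,0,0,-1.6],
])

```text
time: 5.15
position: [499.5, 234.8, 113.2]
orientation: [[-0.897, -0.441, -0.0], [-0.441, 0.897, -0.0], [0.0, 0.0, -1.0]]
wrist_force: [0.3, 2.2, -0.5]
opening: 0.003
grip_force: 0.7
```

Emit:
move_arm([
  [0.004,0,0,-1.6],
  [0.004,0,0,-1.6],
  [0.004,0,0,-1.6],
  [0.004,0,0,-1.6],
  [0.004,0,0,-1.6],
])

```text
time: 5.78
position: [482.3, 224.8, 113.3]
orientation: [[-0.827, -0.562, 0.0], [-0.562, 0.827, -0.0], [-0.0, -0.0, -1.0]]
wrist_force: [2.6, 0.3, -0.7]
opening: 0.001
grip_force: 0.8
```

Emit:
move_arm([
  [0.004,0,0,-1.6],
  [0.004,0,0,-1.6],
  [0.003,0,0,-1.6],
  [0.002,0,0,0],
  [0,0,0,0],
])

```text
time: 6.4
position: [471.6, 217.3, 113.3]
orientation: [[-0.779, -0.627, -0.0], [-0.627, 0.779, -0.0], [0.0, 0.0, -1.0]]
wrist_force: [0.7, 0.2, 0.2]
opening: 0.001
grip_force: 0.0
```

```bash
python3 - <<'E'
from h import *
for n in("top","scene"):
    p,d=snapshot(n);measure(n,p,d,camera_info(n))
    if n=="top": cv2.imwrite("pics/c2.png",cv2.resize(p[160:340,180:380],None,fx=4,fy=3.3,interpolation=2)[:590,:,::-1])
E
```

```text
roll [266.7 212. ] [255 200  24  25 459] ztop 106.7 [627.2 103.8 101.7] fill 1.04
roll [238.6 237.8] [226 225  26  26 405] ztop 105.1 [558.1 178.4 100.1] fill 1.0
roll [290.4 235.9] [279 225  24  23 277] ztop 102.1 [562.5  40.6  97.1] fill 0.98
roll [261.9 262.1] [249 249  27  27 476] ztop 93.6 [493.6 117.2  88.6] fill 0.9
up [248.8 187.4] 33 ztop 119.7 [694.4 152.1 118.4] R 138.3 ang 17.8
up [299.8 198.5] 33 ztop 118.6 [663.1  14.8 117.4] R 138.2 ang -43.4
up [213.4 224.7] 35 ztop 117.2 [593.6 244.4 115.5] R 138.1 ang 77.0
up [315.1 246.6] 27 ztop 117.7 [532.2 -25.4 116.3] R 138.6 ang -102.7
up [229.  274.1] 21 ztop 118.9 [459.9 202.4 117.4] R 138.4 ang 138.0
up [279. 285.] 23 ztop 118.4 [432.5  70.5 116.5] R 135.9 ang -163.2
up [273.3 311.6] 492 ztop 109.0 [360.7  86.  106.9] R 203.3 ang -173.3
top deck [562.6 109.8 149.4]
roll [359.1 203.6] [348 194  24  21 339] ztop 91.6 [499.  112.   86.6] fill 0.94
roll [390.3 205.5] [381 196  20  20 335] ztop 103.0 [567.3 170.5  98. ] fill 1.05
roll [355.4 233. ] [343 227  26  12 241] ztop 99.8 [570.8  32.8  94.8] fill 0.99
roll [388.5 236.3] [378 226  22  22 383] ztop 105.0 [639.5  93.2 100. ] fill 1.05
up [321.2 179.2] 363 ztop 106.8 [362.   79.6 104.8] R 205.5 ang -172.9
up [375.1 178.1] 64 ztop 114.4 [467.8 200.8 113.9] R 137.1 ang 135.7
up [332.  194.6] 41 ztop 116.5 [432.2  64.9 114.4] R 139.7 ang -163.3
up [415.  197.8] 41 ztop 115.4 [595.8 242.1 114.1] R 140.4 ang 77.7
up [329.9 235. ] 41 ztop 117.6 [534.1 -29.3 116.1] R 138.0 ang -103.3
up [417.6 238.6] 46 ztop 116.6 [696.3 148.5 115.4] R 137.5 ang 18.5
up [373.3 258.9] 43 ztop 115.8 [664.9  11.6 114. ] R 136.1 ang -43.3
scene deck [565.9 105.  150.7]
```

View pics/c2.png

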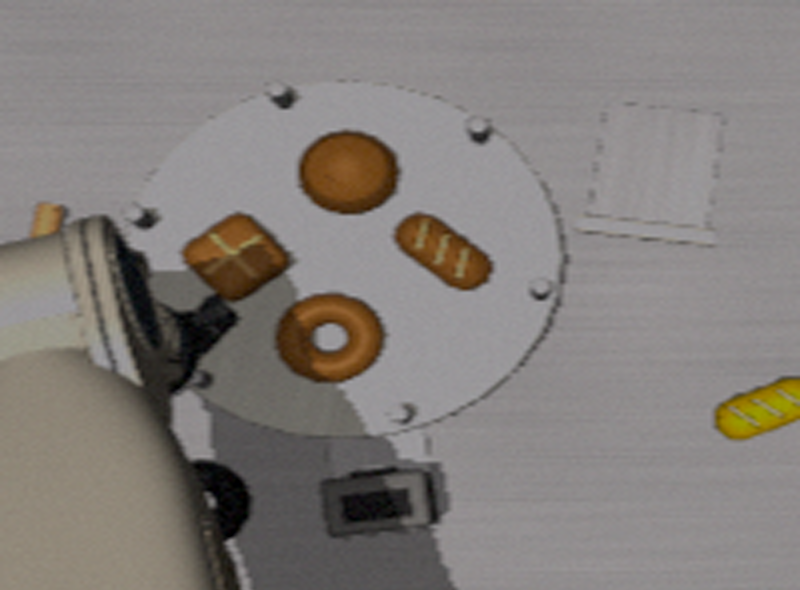

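Emit:
move_arm([
  [0.003,-0.0003,0,-2.5],
  [0.004,-0.0003,0,-1.6],
  [0.004,0,0,-1.6],
  [0.004,0,0,-1.6],
  [0.004,0,0,-1.6],
])

```text
time: 7.12
position: [458.2, 203.8, 113.3]
orientation: [[-0.671, -0.742, -0.0], [-0.742, 0.671, -0.0], [0.0, 0.0, -1.0]]
wrist_force: [-0.2, 1.5, -1.3]
opening: 0.0
grip_force: 0.7
```

Emit:
move_arm([
  [0.004,0,0,-1.6],
  [0.004,0,0,-1.6],
  [0.003,0,0,-1.2],
  [0.002,0,0,0],
  [0,0,0,0],
])

```text
time: 7.75
position: [449.9, 193.9, 113.3]
orientation: [[-0.614, -0.79, -0.0], [-0.79, 0.614, -0.0], [0.0, -0.0, -1.0]]
wrist_force: [0.9, 0.2, 0.1]
opening: 0.002
grip_force: 0.0
```

```bash
python3 - <<'E'
from h import *
for n in("top","scene"):
    p,d=snapshot(n);measure(n,p,d,camera_info(n))
E
```

```text
roll [261.  212.4] [249 201  25  24 465] ztop 105.9 [626.4 119.1 100.9] fill 1.05
roll [289.9 230.7] [277 221  26  20 278] ztop 102.3 [576.7  41.7  97.3] fill 0.96
roll [239.4 243.5] [227 231  26  26 390] ztop 105.0 [542.7 176.2 100. ] fill 0.95
roll [267.5 262.1] [255 249  26  27 477] ztop 93.4 [493.5 102.3  88.4] fill 0.91
up [238.2 192.1] 35 ztop 118.7 [682.  179.8 116.9] R 138.2 ang 30.4
up [289.5 191.8] 32 ztop 115.8 [681.8  42.4 114.5] R 136.7 ang -29.6
up [211.4 235.4] 24 ztop 119.7 [562.7 248.5 117.4] R 138.7 ang 90.1
up [316.1 235.2] 27 ztop 120.2 [563.4 -28.1 118.4] R 137.9 ang -89.8
up [238.9 281.4] 14 ztop 113.6 [442.1 176.1 113. ] R 137.7 ang 151.2
up [290.2 280.2] 29 ztop 118.1 [444.1  41.1 115.9] R 137.2 ang -149.9
up [273.3 311.7] 487 ztop 109.0 [361.1  86.4 106.9] R 203.1 ang -173.4
top deck [562.8 109.8 149.5]
roll [385.9 202.3] [377 193  19  20 327] ztop 102.9 [551.2 168.6  97.9] fill 1.04
roll [355.2 206.5] [344 197  24  20 338] ztop 91.4 [499.2  96.7  86.4] fill 0.95
roll [392.3 233.2] [381 223  23  21 386] ztop 104.8 [639.  108.6  99.8] fill 1.06
roll [359.5 236.1] [348 229  25  14 237] ztop 99.7 [585.4  34.8  94.7] fill 0.95
up [321.1 179.3] 366 ztop 106.5 [362.3  79.8 104.6] R 205.1 ang -173.0
up [365.2 178.2] 73 ztop 115.9 [448.9 177.6 114.9] R 137.7 ang 148.2
up [408.4 190.8] 44 ztop 115.8 [564.7 245.6 114.1] R 140.7 ang 90.5
up [327.5 202.6] 37 ztop 115.9 [444.5  36.3 114.7] R 139.4 ang -150.5
up [421.5 230.1] 45 ztop 115.4 [684.2 176.  114.4] R 138.0 ang 31.0
up [336.1 243. ] 43 ztop 116.1 [564.  -32.3 115.2] R 137.2 ang -90.8
up [384.6 258.2] 44 ztop 115.4 [682.5  37.  114.2] R 135.0 ang -30.2
scene deck [565.9 104.9 150.7]
```

Emit:
move_arm([
  [-0.005,0,0,0],
  [-0.01,0.002,0,0],
  [-0.01,0.005,0,0],
  [0,0,-0.03,0],
  [0,0,-0.04,0],
])

```text
time: 8.48
position: [459.4, 218.8, 183.3]
orientation: [[-0.613, -0.79, -0.002], [-0.79, 0.613, -0.001], [0.002, 0.002, -1.0]]
wrist_force: [1.0, 0.9, -0.2]
opening: 0.001
grip_force: 0.0
```

Emit:
move_arm([
  [0,0.04,-0.04,0],
  [0,0.05,-0.02,0],
  [0,0.05,0,0],
  [0,0,0,0],
  [0,0,0,0],
])

```text
time: 9.1
position: [349.2, 304.5, 243.3]
orientation: [[-0.612, -0.791, 0.0], [-0.791, 0.612, -0.0], [-0.0, -0.0, -1.0]]
wrist_force: [-0.4, 0.3, 0.1]
opening: -0.0
grip_force: 0.0
```

```bash
python3 - <<'E'
from h import *
for n in("top","scene"):
    p,d=snapshot(n);measure(n,p,d,camera_info(n))
    if n=="top": cv2.imwrite("pics/c3.png",cv2.resize(p[160:340,180:380],None,fx=4,fy=3.3,interpolation=2)[:590,:,::-1])
E
```

```text
roll [260.9 212.3] [249 201  25  24 466] ztop 105.9 [626.5 119.3 100.9] fill 1.05
roll [289.9 230.7] [277 221  26  20 282] ztop 102.1 [576.7  41.9  97.1] fill 0.97
roll [239.5 243.4] [227 231  26  26 384] ztop 105.0 [543.1 175.9 100. ] fill 0.94
roll [267.6 262. ] [255 249  26  27 469] ztop 93.2 [493.6 102.   88.2] fill 0.91
up [238.2 192. ] 34 ztop 118.8 [682.5 180.2 117.5] R 138.8 ang 30.4
up [289.5 191.8] 32 ztop 118.2 [682.6  42.8 116.4] R 137.5 ang -29.3
up [211.8 236.2] 34 ztop 118.1 [563.1 249.4 116.9] R 139.3 ang 89.8
up [316.1 235.3] 28 ztop 116.3 [563.  -28.8 115.1] R 138.8 ang -89.9
up [237.5 280.8] 31 ztop 116.8 [443.  179.4 115.3] R 138.3 ang 149.9
up [290.1 280. ] 29 ztop 118.5 [443.2  41.7 116.8] R 137.7 ang -150.3
up [273.3 311.6] 489 ztop 108.9 [360.1  85.6 106.9] R 204.1 ang -173.1
top deck [562.7 110.  149.6]
roll [385.9 202.4] [377 193  19  19 324] ztop 102.8 [551.3 168.5  97.8] fill 1.06
roll [355.2 206.5] [344 197  23  20 333] ztop 91.2 [499.1  96.8  86.2] fill 0.95
roll [392.3 233.1] [381 223  23  21 387] ztop 105.0 [639.  108.6 100. ] fill 1.06
roll [359.6 236.1] [348 229  25  14 235] ztop 99.1 [585.3  35.3  94.1] fill 0.95
up [321.2 179.2] 366 ztop 106.5 [362.4  79.9 104.5] R 205.0 ang -173.0
up [362.8 178.2] 40 ztop 116.4 [444.4 174.1 115.5] R 139.7 ang 150.3
up [408.5 190.4] 41 ztop 115.3 [565.6 245.2 113.9] R 140.2 ang 90.1
up [327.5 202.9] 39 ztop 114.8 [444.4  36.7 114.2] R 139.4 ang -150.7
up [421.4 230.1] 45 ztop 116.6 [684.  175.7 115.6] R 137.7 ang 30.9
up [336. 243.] 43 ztop 115.9 [563.7 -32.1 114.8] R 137.1 ang -90.9
up [384.6 258.3] 45 ztop 114.9 [682.4  36.8 113.7] R 135.1 ang -30.3
scene deck [565.9 105.  150.7]
```

View pics/c3.png

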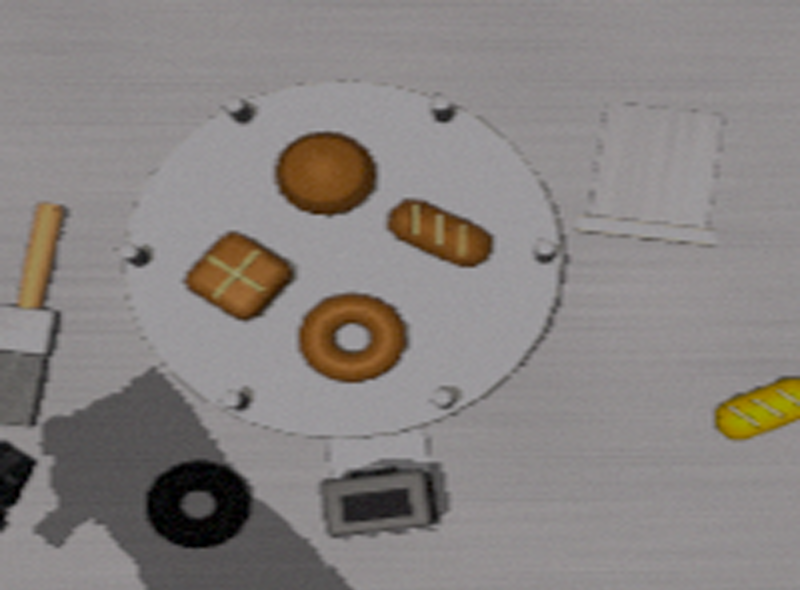

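The picture shows the ring at crop (353,337), in line with the reader at (375,505) and the axis. Its bearing is 186.6–187.0° against the lens at 186.9–187.0°, the stand is at rest, and the arm is clear.

```bash
python3 -c "
from station import *
print(close_job())"
```

```text
the job is handed in; nothing more can be done
None
```

The ring roll is centred in front of the reader's lens (bearing within about 0.5° in both camera views), the stand is at rest with the arm clear of it, and the job is handed in; no verdict came back.

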